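# Load the tube rack and slide the carriage home

## Task

Set the white rack that holds the capped tubes upright on the middle of the reader's sliding carriage, lengthwise along the slide, and let go of it. Then push the carriage, which jams when pushed off-centre, at the middle of its rear wall and straight along its track, until it is fully home against the reader, with the rack still standing on it. Leave the empty white rack where it is.

Things in the scene. Friction and masses are not known exactly. Their poses are not given: they have to be found in the camera images.
- rack_center (a point): Centre, half-way up, of a loose white plastic block rack 110 x 46 mm, 50 mm high (point 25 mm above its underside), with ten grey-capped tubes fixed in it in two rows, the caps rising 16 mm above its top; about 160 g. x along its 110 mm length, y across its 46 mm width, z up; either end may lead. Grasp it across the width.
- spare_center (a point): Centre, half-way up, of the empty white rack: the same block (110 x 46 x 50 mm) with ten dark holes in place of tubes; same axes. The two racks may have changed places.
- tray_center (a point): Middle of the carriage's deck top (16 mm above table). x: inwards along slide; y across. Steel deck 150 (x) x 128 mm, open sides, 5 mm front rim; rear wall 120 mm wide, 35 mm high above it, black push pad 40 mm wide at its middle with outer face at x = -80 mm. Flat deck from x = -70 to 70 mm. Loose, about 0.5 kg, held by rails; takes 3 to 10 N; may jam if pushed over 12 mm off-centre.
- home (a point): Fixed point where tray_center lies when the carriage is home, its front on the grey reader's face. x inwards along the track, y across, z up. The carriage starts 90 to 150 mm short of it (negative x). Reader 150 mm high, face at x = 75 mm; its hood, underside 105 mm above table, reaches out to x = 35 mm. Rails 82 mm either side of the centre line, 30 mm high; the base plate between is 6 mm thick.
Mind the look-alikes: they are no part of the job. There is more than one size of the part that bears tray_center; the job needs the smaller.

How it is judged:
On the way:
1. the tube rack stands on the carriage, let go, while the carriage is still out (x of rack_center in the frame of tray_center between -0.018 and 0.018 m and y of rack_center in the frame of tray_center between -0.02 and 0.02 m and z of rack_center in the frame of tray_center below 0.032 m and angle between the x axis of rack_center and the x axis of tray_center, either way round below 0.2 rad and angle between rack_center's own z axis and vertical below 0.1 rad and contact force between the fingers and rack below 0.1 N and horizontal distance between tray_center and home above 0.05 m), for 0.2 s.
At the end, for the whole second after the job is handed in: The carriage is home (middle of its deck within 14 mm of the home point) and at rest; the tube rack stands upright on it, let go, its centre within 18 mm of the deck's middle along the slide and 20 mm across, its length along the slide within 0.2 rad (x of rack_center in the frame of tray_center between -0.018 and 0.018 m and y of rack_center in the frame of tray_center between -0.02 and 0.02 m and z of rack_center in the frame of tray_center below 0.032 m and angle between the x axis of rack_center and the x axis of tray_center, either way round below 0.2 rad and angle between rack_center's own z axis and vertical below 0.1 rad and contact force between the fingers and rack below 0.1 N and horizontal distance between tray_center and home below 0.014 m and linear speed of each of carriage, rack below 0.02 m/s); the robot touches nothing.
It fails at once if the empty rack is moved more than 30 mm (distance of spare_center from where it was at the start of the episode above 0.03 m).
It fails at once if the tube rack is tipped over (angle between rack_center's own z axis and vertical above 0.6 rad).
It also fails if it takes over 53 s, if anything falls off the work surface, if the arm or the gripper's body presses on something with over 40 N, if the wrist force passes 120 N, or if a joint passes its speed limit or range.

## Robot

A 7-joint arm with a two-finger parallel gripper is mounted at the origin on the work surface. World frame = base frame: x ahead of the robot, y to its left, z up, the work surface at z = 0. Lengths are in m, angles in rad, forces in N, time in s.
With the tool pointing down it reaches from about 0.4 to 0.85 m from the base axis. Payload 10.4 kg.
Tool frame: the origin (TCP) lies midway between the tips of the shut fingers; the grasp point (between the pads) lies 19 mm behind it (r.grasp_offset is the distance from the TCP to the grasp point, in m); x points along the fingers, y is the direction in which the jaws open and shut, and the axes are right-handed (so a half turn about x gives the same grasp; the last joint's range is limited). The gripper opens to 87 mm and grips with 3 to 60 N. Pads are 19 mm wide; open, the fingers measure 117 mm over their backs; the gripper's body (75 mm by 190 mm) begins 51 mm behind the grasp point.
Start: joints at [1.205, 0.332, -0.065, 1.46, 0.022, 1.35, -0.088], TCP at [0.21, -0.589, 0.223] pointing down, gripper open.
Joint ranges: [-2.6, 2.6], [-0.5, 2.12], [-1.47, 1.34], [0.16, 2.42], [-1.27, 4.41], [0.06, 2.06], [-2.6, 2.6]. Speed limits (rad/s): [2.22, 2.22, 2.79, 2.79, 3.14, 3.14, 3.14].

## Interface

Orientations are given as a unit quaternion [x, y, z, w].
In Python, from bench import r, vision, close_job gives the robot as it stands. The module is installed in compiled form; this text tells all that it offers.
- The arm moves only by the shell command python3 -m pendant 'ROWS' [OPENING] [FORCE]. ROWS is text: rows parted by semicolons, each of 6 numbers parted by spaces: the shift along the tool's x, y, z in units of 0.25 m (1.0 is 0.25 m), then the turn, a rotation vector about the tool's x, y, z in units of 1.5 rad (1.0 is 1.5 rad). A call has 1 to 8 rows; each row is the pose to reach, as a shift and turn from the pose commanded when the call began, along the tool's axes at that moment; what a row does not reach only later rows make up. A row lasts 1/10 s, in which the tool goes at most 50 mm and 8.59 degrees, less where a joint would pass 70% of its speed; a pose out of reach is approached as far as the arm can. A call with a number of a shift or a turn outside -1 to 1 is refused whole. A call with a gripper value outside its range is refused whole. OPENING is the gripper command: -1 is shut, 1 is fully open, values between are in proportion, set as the call begins (- or left out, the last holds). The fingers move at their own pace and stop on an object; FORCE is the grip in N (left out, the last holds). Time passes only in rows, so rows that repeat a pose let the fingers close. It gives the time, the measured TCP pose, the force and the opening at its end, in the units of the state.
- r.read_state(): the state, without advancing time (a new reading comes with each control period).
- vision.camera(name): name is "side" or "top"; returns (picture, depth): 400x640x3 uint8, blue, green, red; 400x640 float32, m along the optical axis (not along the pixel's ray), 0 where there is no reading.
- vision.get_calibration(name): a dict with "camera_matrix" (3x3 intrinsics, pixels), "rvec" (rotation vector, rad) and "tvec" (3), from world to camera coordinates, as OpenCV has them. Camera axes: x right, y down, z forward; pixel columns grow to the right and rows downward; lengths in m; the calibration is good to about 2 mm. A picture is of the moment at which its call begins. get_calibration takes no time and is no camera call.
- close_job(): hands the job in, once; it reports no verdict.
The state is a dict: "time": time; "joint_positions": joint angles; "joint_vel": joint speeds; "joint_torque": joint torques, N m; "ee_pos": TCP position; "eef_rot": TCP orientation; "ft_force": force on the tool from outside, world axes, zero at the start; "torque": the same for the moment, N m; "width": finger opening in m.
Only numpy, scipy, OpenCV 4.12 (cv2) and the standard library are available. Lean on these libraries where they do the work, as an engineer would, in place of code of your own. Each camera call takes 0.05 s, during which the arm holds its last target. There are 200 camera calls.

## Working session

There is one attempt and no reset: what is moved stays moved. The work goes in short steps, Python scripts to look and compute and a shell command to move; the robot and the scene stay as the last step left them, time stands still between calls to the robot, and variables do not carry over. Pictures are saved under pics/ and viewed, about 8 in all and at most 12, crops included, and the job is handed in when it is done.

```bash
mkdir -p pics; cat > h.py <<'E'
import numpy as np, cv2
from bench import r, vision
def cam(n,save=None):
    p,d=vision.camera(n)
    if save: cv2.imwrite('pics/'+save,p)
    return p,d
def pts(n,d):
    c=vision.get_calibration(n); K=np.array(c["camera_matrix"]); R,_=cv2.Rodrigues(np.array(c["rvec"],float)); t=np.array(c["tvec"],float).reshape(3)
    v,u=np.mgrid[:d.shape[0],:d.shape[1]]
    X=np.stack([(u-K[0,2])/K[0,0]*d,(v-K[1,2])/K[1,1]*d,d],-1)
    W=(X-t)@R; W[d==0]=np.nan
    return W
def ray(n,u,v,z):
    c=vision.get_calibration(n); K=np.array(c["camera_matrix"]); R,_=cv2.Rodrigues(np.array(c["rvec"],float)); t=np.array(c["tvec"],float).reshape(3)
    o=-R.T@t; d=R.T@np.linalg.inv(K)@np.array([u,v,1.]); return o+d*(z-o[2])/d[2]
E
python3 - <<'E'
from h import *
for n in("top","side"):
    p,d=cam(n,n+"0.png"); np.save(n+"0.npy",d)
    c=vision.get_calibration(n);R,_=cv2.Rodrigues(np.array(c["rvec"],float));print(n,-R.T@np.array(c["tvec"]).reshape(3))
s=r.read_state();print(s, r.grasp_offset)
E
```

```text
top [0.24398445 0.19863915 1.63562789]
side [-0.21688939  0.93460333  0.81360345]
{'time': 0.1, 'joint_positions': array([ 1.20543155,  0.33281745, -0.0646988 ,  1.4608632 ,  0.02160953,
        1.3498867 , -0.08850847]), 'joint_vel': array([ 0.0017917 , -0.00075891,  0.00138259, -0.00052805, -0.00014892,
        0.00049919, -0.00018185]), 'joint_torque': array([ 1.93898282e-03, -6.24543071e+01,  2.49696668e-02, -3.90717351e+01,
       -6.14383025e-02,  3.65464669e-02,  5.26970314e-05]), 'ee_pos': array([ 0.20993459, -0.5883201 ,  0.22182522]), 'eef_rot': array([-0.69664642, -0.12103826,  0.69684713, -0.12015648]), 'ft_force': array([-0.10889213,  0.00659502, -0.21128835]), 'torque': array([-0.02693945,  0.02126667,  0.00930994]), 'width': 0.08731030638828235} 0.0187
```

View pics/top0.png

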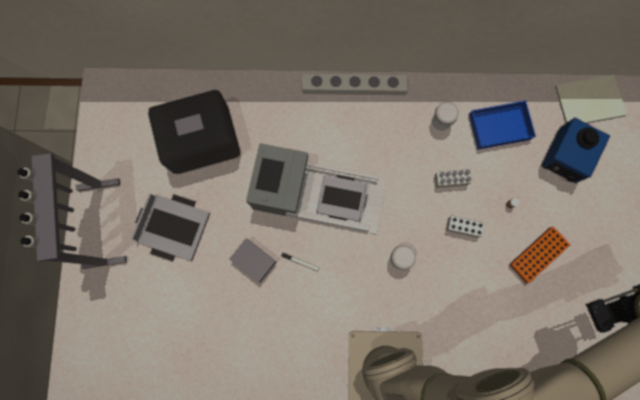

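View pics/side0.png

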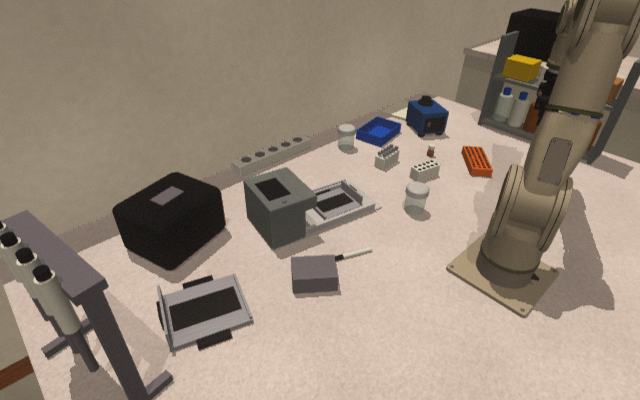

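The top view shows the tube rack with grey caps at about (453,178) and the empty rack with dark holes at (466,226). The small carriage is in the rails at (343,198), with the reader at (278,178). The loose, larger tray at (172,227) is a look-alike. The orange rack (540,254), blue tray and the boxes aren't part of the job.

```bash
python3 - <<'E'
from h import *
p=cv2.imread('pics/top0.png');d=np.load('top0.npy');W=pts('top',d);H=W[...,2]
def comp(name,box,lo,hi):
    u0,u1,v0,v1=box; m=((H>lo)&(H<hi)).astype(np.uint8); mm=np.zeros_like(m);mm[v0:v1,u0:u1]=m[v0:v1,u0:u1]
    n,l,s,c=cv2.connectedComponentsWithStats(mm)
    k=1+np.argmax(s[1:,4]); P=W[l==k]; rc=cv2.minAreaRect(P[:,:2].astype(np.float32))
    print(name,'n',len(P),'rect',np.round(rc[0],4),np.round(rc[1],4),round(rc[2],1),'z',np.round(np.percentile(P[:,2],[5,50,95]),4))
comp('tube',(425,485,160,200),.04,.08)
comp('tubecaps',(425,485,160,200),.056,.08)
comp('spare',(440,495,207,245),.042,.08)
comp('deck+',(300,385,160,240),.010,.022)
comp('wall',(345,385,165,240),.035,.07)
comp('rail/all',(300,385,160,240),.024,.036)
comp('readertop',(235,315,135,220),.13,.17)
comp('hood',(235,325,135,220),.1,.17)
crop=np.hstack([cv2.resize(p[130:250,235:395],None,fx=4,fy=4,interpolation=cv2.INTER_CUBIC)])
c2=cv2.resize(p[155:245,425:495],(373,480),interpolation=cv2.INTER_CUBIC)
crop=cv2.resize(np.hstack([crop,c2]),(800,379));cv2.imwrite('pics/crop1.png',crop)
hh=H[130:250,235:395];
for v in range(160,235,5): print(v,[int(round(x*1000)) if x==x else -1 for x in H[v,300:384:4]])
E
```

```text
tube n 476 rect [ 0.6092 -0.2264] [0.0474 0.1106] 4.8 z [0.0434 0.0553 0.0695]
tubecaps n 90 rect [ 0.6089 -0.2177] [0.038  0.0385] 4.4 z [0.0573 0.0644 0.0703]
spare n 489 rect [ 0.45 -0.26] [0.1101 0.0475] 78.3 z [0.0446 0.05   0.056 ]
deck+ n 1638 rect [0.5455 0.1419] [0.155  0.1652] 81.5 z [0.0111 0.0157 0.0209]
wall n 83 rect [0.53   0.0667] [0.0101 0.1198] 79.4 z [0.0426 0.0501 0.0566]
rail/all n 293 rect [0.6274 0.1398] [0.2415 0.0195] 79.6 z [0.0244 0.029  0.0336]
readertop n 3103 rect [0.5816 0.3432] [0.156  0.1922] 79.2 z [0.1434 0.1495 0.1552]
hood n 3198 rect [0.5817 0.343 ] [0.156  0.1922] 79.4 z [0.1413 0.1494 0.1552]
160 [153, 153, 1, 6, -5, 1, -2, -5, 1, -1, -3, 2, 0, 2, -6, -1, 1, -1, 1, -1, 1]
165 [149, 146, 31, 22, 28, 22, 4, -5, 3, 1, -1, 2, 4, -7, 0, -2, -2, -1, 2, 2, -1]
170 [152, 142, 0, 7, 9, 17, 21, 26, 24, 27, 27, 33, 4, 5, 2, -3, 1, -5, 1, -2, -3]
175 [147, 6, 1, -2, 13, 7, 12, 6, 3, 2, 17, 27, 26, 28, 25, 22, 31, 29, 24, 2, 1]
180 [153, 2, 5, 7, 11, 7, 16, 22, 12, 11, 19, 11, 17, 17, 11, 0, 8, 20, 25, 19, 0]
185 [149, 3, 10, 5, 1, 6, 18, 13, 12, 15, 13, 22, 17, 19, 10, 23, 27, 3, 0, 2, 7]
190 [134, 6, 7, 16, 9, 16, 24, 14, -1, 23, 19, 18, 17, 18, 18, 12, 14, 0, 1, 5, 10]
195 [13, 8, 3, 5, 4, 22, 15, 18, 17, 10, 18, 20, 15, 12, 13, 14, 54, 1, 7, 6, 1]
200 [5, 8, 5, 8, 9, 17, 17, 21, 15, 25, 13, 13, 20, 16, 15, 21, 54, -5, 7, 12, -3]
205 [8, 8, 7, 0, 4, 17, 7, 17, 17, 16, 18, 22, 12, 11, 15, 14, 53, 7, 5, 1, 4]
210 [4, 6, 4, 7, 15, 19, 15, 21, 11, 15, 15, 12, 17, 19, 13, 18, 8, 7, 4, 6, 4]
215 [28, 30, 22, 24, 28, 7, 9, 2, 15, 21, 13, 18, 27, 17, -1, 56, 1, 6, 2, 7, 6]
220 [1, 4, 4, 4, 26, 33, 37, 27, 38, 29, 27, 13, 3, 1, 10, 12, 10, 7, 6, 9, -3]
225 [-1, -4, 2, -4, 2, 2, -2, 7, 6, 5, 18, 26, 33, 32, 28, 23, 22, 26, -1, 4, 2]
230 [0, 1, 2, -3, -5, 6, 6, -3, -3, 0, 3, 6, 1, -2, -3, 8, 18, 31, 4, 12, 1]
```

View pics/crop1.png

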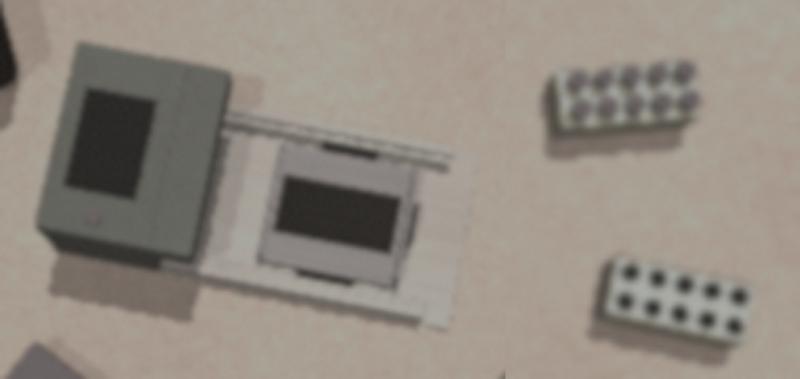

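The crop confirms the choice: the capped rack is the upper one, the empty rack with holes is below it, and the small carriage sits in the rails. Next: a helper that works out moves, and a check of the carriage by colour.

```bash
cat >> h.py <<'E'
from scipy.spatial.transform import Rotation as Ro
def plan(pos,yaw):
    "rows numbers to bring TCP to pos, tool down, tool y at yaw deg (mod 180)"
    s=r.read_state(); R=Ro.from_quat(s['eef_rot']); M=R.as_matrix()
    cur=np.degrees(np.arctan2(M[1,1],M[0,1])); yaw=cur+((yaw-cur+90)%180-90)
    y=np.array([np.cos(np.radians(yaw)),np.sin(np.radians(yaw)),0]);x=np.array([0,0,-1.]);T=np.stack([x,y,np.cross(x,y)],1)
    rv=(R.inv()*Ro.from_matrix(T)).as_rotvec()/1.5; sh=M.T@(np.array(pos)-s['ee_pos'])/.25
    print('cur',np.round(s['ee_pos'],4),'yaw',round(cur,1),'-> row',np.round(np.r_[sh,rv],3),'t',s['time'],'w',round(s['width'],4),'F',np.round(s['ft_force'],1))
E
python3 - <<'E'
from h import *
p=cv2.imread('pics/top0.png')
g=p.max(2); m=np.zeros_like(g); m[165:230,315:375]=(g[165:230,315:375]<75)
n,l,s,c=cv2.connectedComponentsWithStats(m)
for k in range(1,n):
    if s[k,4]>15:
        q=np.argwhere(l==k)[:,::-1]
        P=np.array([ray('top',u,v,.016)[:2] for u,v in q],np.float32); print(c[k],s[k,4],cv2.minAreaRect(P))
plan([.609,-.2265,.14],4.8)
E
```

```text
[345.66666667 177.37037037] 27 ((0.6114845871925354, 0.12634089589118958), (0.05097123607993126, 0.005365172866731882), 79.18812561035156)
[341.33387358 197.38897893] 617 ((0.5430334806442261, 0.13998952507972717), (0.1206534206867218, 0.056824930012226105), 79.22957611083984)
cur [ 0.2099 -0.5883  0.2218] yaw -70.4 -> row [ 3.28e-01 -8.26e-01 -1.99e+00 -8.75e-01 -1.00e-03  1.00e-03] t 0.1 w 0.0873 F [-0.1  0.  -0.2]
```

```bash
python3 -m pendant '0.16 -0.41 -0.99 -0.44 0 0;0.16 -0.41 -0.99 -0.44 0 0;0.16 -0.41 -0.99 -0.44 0 0;0.16 -0.41 -0.99 -0.44 0 0;0.16 -0.41 -0.99 -0.44 0 0;0.16 -0.41 -0.99 -0.44 0 0;0.16 -0.41 -0.99 -0.44 0 0;0.16 -0.41 -0.99 -0.44 0 0' 1; python3 -c "
from h import *
plan([.609,-.2265,.14],4.8)"
```

```text
time: 0.9
ee_pos: [0.4084, -0.409, 0.1823]
eef_rot: [-0.62, -0.34, 0.62, -0.34]
ft_force: [-0.7, -0.8, 0.8]
width: 0.0872
cur [ 0.4084 -0.409   0.1823] yaw -32.5 -> row [ 1.690e-01  2.840e-01 -1.047e+00 -4.340e-01  0.000e+00  1.000e-03] t 0.9 w 0.0872 F [-0.7 -0.8  0.8]
```

```bash
python3 -m pendant '0.1 0.28 -1 -0.434 0 0;0.1 0.28 -1 -0.434 0 0;0.1 0.28 -1 -0.434 0 0;0.1 0.28 -1 -0.434 0 0;0.1 0.28 -1 -0.434 0 0;0.1 0.28 -1 -0.434 0 0;0.169 0.284 -1 -0.434 0 0;0.169 0.284 -1 -0.434 0 0' 1; python3 -m pendant '0 0 -0.047 0 0 0;0 0 -0.047 0 0 0;0 0 -0.047 0 0 0;0 0 -0.047 0 0 0'; python3 -c "
from h import *
cam('side','side1.png');cam('top','top1.png')
a=cv2.imread('pics/side1.png')[100:220,330:490];b=cv2.imread('pics/top1.png')[130:250,400:560]
cv2.imwrite('pics/crop2.png',np.hstack([cv2.resize(x,(400,300),interpolation=2) for x in(a,b)]))
plan([.609,-.2265,.018],4.8)"
```

```text
time: 1.7
ee_pos: [0.6014, -0.2379, 0.1379]
eef_rot: [0.479, 0.521, -0.48, 0.519]
ft_force: [-0.9, -0.4, 0.8]
width: 0.0869
time: 2.1
ee_pos: [0.6021, -0.2252, 0.141]
eef_rot: [0.479, 0.52, -0.479, 0.521]
ft_force: [-0.2, -0.5, -0.1]
width: 0.0871
cur [ 0.6021 -0.2252  0.1407] yaw 4.7 -> row [ 0.491  0.027  0.007 -0.001  0.    -0.   ] t 2.2 w 0.0872 F [ 0.1 -0.4  0.1]
```

View pics/crop2.png

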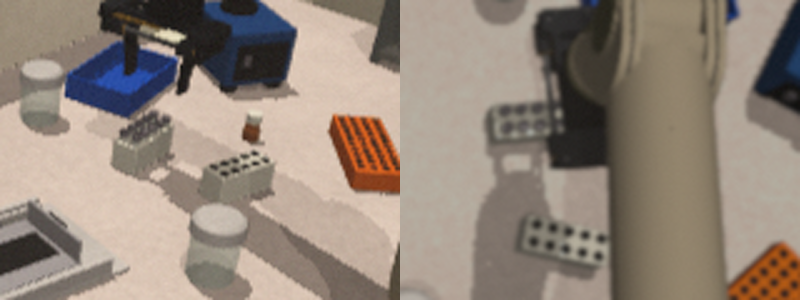

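The side crop shows the gripper above the capped rack, and the top crop shows it across the rack with the jaws over its width. I'll descend with a 7 mm sideways correction.

```bash
python3 -m pendant '0.08 0.027 0.007 0 0 0;0.15 0.027 0.007 0 0 0;0.22 0.027 0.007 0 0 0;0.29 0.027 0.007 0 0 0;0.36 0.027 0.007 0 0 0;0.42 0.027 0.007 0 0 0;0.46 0.027 0.007 0 0 0;0.49 0.027 0.007 0 0 0' 1; python3 -m pendant '0 0 0 0 0 0;0 0 0 0 0 0;0 0 0 0 0 0';python3 -c "
from h import *
plan([.609,-.2265,.018],4.8)"
```

```text
time: 3.0
ee_pos: [0.6088, -0.2258, 0.0169]
eef_rot: [0.479, 0.52, -0.479, 0.52]
ft_force: [0.2, 0.6, 0.5]
width: 0.0871
time: 3.3
ee_pos: [0.6095, -0.226, 0.0187]
eef_rot: [0.479, 0.52, -0.479, 0.521]
ft_force: [-0.7, 0.8, -0.6]
width: 0.087
cur [ 0.6095 -0.226   0.0187] yaw 4.8 -> row [ 0.003 -0.002  0.002 -0.001  0.    -0.001] t 3.3 w 0.087 F [-0.7  0.8 -0.6]
```

Close, then lift straight up.

```bash
python3 -m pendant '0 0 0 0 0 0;0 0 0 0 0 0;0 0 0 0 0 0;0 0 0 0 0 0;0 0 0 0 0 0;0 0 0 0 0 0;0 0 0 0 0 0;0 0 0 0 0 0' -1 25; python3 -m pendant '0 0 0 0 0 0;0 0 0 0 0 0;-0.04 0 0 0 0 0;-0.1 0 0 0 0 0;-0.2 0 0 0 0 0;-0.3 0 0 0 0 0;-0.4 0 0 0 0 0;-0.4 0 0 0 0 0';python3 -c "
from h import *
plan([.543,.140,.12],-10.7)"
```

```text
time: 4.1
ee_pos: [0.6091, -0.2259, 0.0178]
eef_rot: [0.479, 0.52, -0.479, 0.52]
ft_force: [0.5, 0.3, -0.1]
width: 0.0457
time: 4.9
ee_pos: [0.6113, -0.2263, 0.1232]
eef_rot: [0.48, 0.518, -0.478, 0.523]
ft_force: [0.3, 0.4, -1.4]
width: 0.046
cur [ 0.6113 -0.2263  0.1232] yaw 4.8 -> row [ 7.000e-03 -1.510e-01 -1.483e+00  1.800e-01  1.000e-03 -5.000e-03] t 4.9 w 0.046 F [ 0.3  0.4 -1.4]
```

```bash
python3 -m pendant '0 -0.01 -0.05 0.01 0 0;0 -0.02 -0.15 0.02 0 0;0 -0.03 -0.28 0.04 0 0;0 -0.04 -0.41 0.06 0 0;0 -0.05 -0.54 0.07 0 0;0 -0.065 -0.66 0.08 0 0;0 -0.07 -0.72 0.09 0 0;0 -0.075 -0.75 0.09 0 0';  python3 -c "
from h import *
plan([.543,.140,.12],-10.7)"
```

```text
time: 5.7
ee_pos: [0.5743, -0.0385, 0.1178]
eef_rot: [0.512, 0.488, -0.512, 0.487]
ft_force: [0.1, -0.3, -1.4]
width: 0.0459
cur [ 0.5743 -0.0385  0.1178] yaw -2.8 -> row [-0.008 -0.16  -0.707  0.091 -0.     0.   ] t 5.7 w 0.0459 F [ 0.1 -0.3 -1.4]
```

```bash
python3 -m pendant '0 -0.01 -0.05 0.01 0 0;0 -0.03 -0.15 0.02 0 0;0 -0.06 -0.28 0.04 0 0;0 -0.09 -0.41 0.055 0 0;0 -0.12 -0.54 0.07 0 0;-0.008 -0.15 -0.65 0.085 0 0;-0.008 -0.16 -0.707 0.091 0 0;-0.008 -0.16 -0.707 0.091 0 0'; python3 -m pendant '0 0 0 0 0 0;0 0 0 0 0 0;0 0 0 0 0 0;0 0 0 0 0 0'; python3 -c "
from h import *
cam('side','side2.png');p,d=cam('top','top2.png')
a=cv2.imread('pics/side2.png')[120:270,230:430];b=p[130:250,260:420]
cv2.imwrite('pics/crop3.png',np.hstack([cv2.resize(x,(400,300),interpolation=2) for x in(a,b)]))
W=pts('top',d)
plan([.543,.140,.036],-10.7)"
```

```text
time: 6.5
ee_pos: [0.5436, 0.1399, 0.1199]
eef_rot: [0.544, 0.452, -0.544, 0.451]
ft_force: [0.5, -0.4, -1.7]
width: 0.0461
time: 6.9
ee_pos: [0.5442, 0.1371, 0.1197]
eef_rot: [-0.545, -0.45, 0.545, -0.45]
ft_force: [-0.6, -0.1, -1.3]
width: 0.0457
cur [0.5441 0.1376 0.1198] yaw -10.8 -> row [ 0.335 -0.006 -0.009 -0.002  0.    -0.   ] t 7.0 w 0.0457 F [ 0.7  0.3 -2. ]
```

View pics/crop3.png

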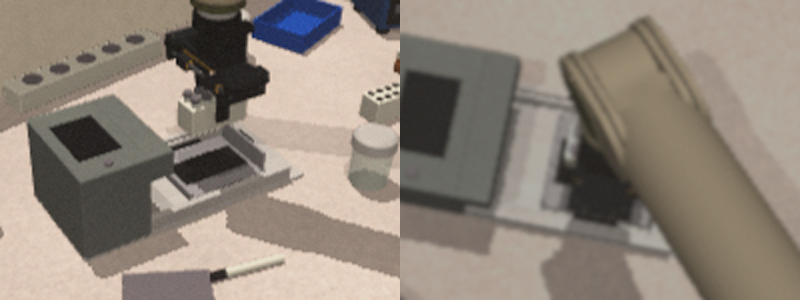

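The rack is held upright over the carriage deck, aligned with the slide and clear of the reader's hood. Lowering it now.

```bash
python3 -m pendant '0.05 0 -0.009 0 0 0;0.1 -0.006 -0.009 0 0 0;0.16 -0.006 -0.009 0 0 0;0.22 -0.006 -0.009 0 0 0;0.27 -0.006 -0.009 0 0 0;0.3 -0.006 -0.009 0 0 0;0.32 -0.006 -0.009 0 0 0;0.32 -0.006 -0.009 0 0 0'; python3 -m pendant '0 0 0 0 0 0;0.01 0 0 0 0 0;0.018 0 0 0 0 0;0.022 0 0 0 0 0;0.022 0 0 0 0 0'; python3 -c "
from h import *
plan([.543,.140,.035],-10.7)"
```

```text
time: 7.8
ee_pos: [0.5427, 0.1405, 0.0392]
eef_rot: [-0.545, -0.451, 0.545, -0.451]
ft_force: [0.8, 0.3, -0.8]
width: 0.0459
time: 8.3
ee_pos: [0.5429, 0.1405, 0.0342]
eef_rot: [-0.545, -0.451, 0.545, -0.451]
ft_force: [-0.4, 0.1, -1.0]
width: 0.046
cur [0.5429 0.1405 0.0342] yaw -10.8 -> row [-0.003  0.001  0.002 -0.001  0.     0.   ] t 8.3 w 0.046 F [-0.4  0.1 -1. ]
```

```bash
python3 -m pendant '0.004 0 0 0 0 0;0.004 0 0 0 0 0;0.004 0 0 0 0 0;0.004 0 0 0 0 0'; python3 -c "
from h import *
plan([.543,.140,.035],-10.7)"
```

```text
time: 8.7
ee_pos: [0.5431, 0.1405, 0.0338]
eef_rot: [0.545, 0.451, -0.545, 0.451]
ft_force: [-2.4, -0.8, 5.2]
width: 0.0458
cur [0.5431 0.1405 0.0338] yaw -10.8 -> row [-0.005  0.     0.002 -0.001  0.    -0.   ] t 8.7 w 0.0458 F [-2.4 -0.8  5.2]
```

The rack has touched the deck. Release it and rise straight up.

```bash
python3 -m pendant '0 0 0 0 0 0;0 0 0 0 0 0;0 0 0 0 0 0;0 0 0 0 0 0;0 0 0 0 0 0;0 0 0 0 0 0;0 0 0 0 0 0;0 0 0 0 0 0' 1; python3 -m pendant '-0.03 0 0 0 0 0;-0.1 0 0 0 0 0;-0.2 0 0 0 0 0;-0.3 0 0 0 0 0;-0.4 0 0 0 0 0;-0.5 0 0 0 0 0;-0.5 0 0 0 0 0;-0.5 0 0 0 0 0';python3 -c "
from h import *
u=np.array([np.cos(np.radians(79.3)),np.sin(np.radians(79.3))])
q=np.array([.543,.140])-.125*u;print(q)
plan([*q,.155],-10.7)"
```

```text
time: 9.5
ee_pos: [0.543, 0.1405, 0.0333]
eef_rot: [-0.545, -0.451, 0.545, -0.451]
ft_force: [0.0, 0.5, -0.4]
width: 0.0867
time: 10.3
ee_pos: [0.5432, 0.1406, 0.1589]
eef_rot: [0.545, 0.45, -0.544, 0.451]
ft_force: [-0.2, 0.5, -0.4]
width: 0.0869
[0.51979167 0.0171734 ]
cur [0.5432 0.1406 0.1589] yaw -10.8 -> row [ 0.016  0.001  0.502 -0.001 -0.    -0.001] t 10.3 w 0.0869 F [-0.2  0.5 -0.4]
```

```bash
python3 -m pendant '0 0 0.1 0 0 0;0 0 0.2 0 0 0;0 0 0.3 0 0 0;0 0 0.4 0 0 0;0 0 0.5 0 0 0;0 0 0.5 0 0 0;0 0 0.5 0 0 0;0 0 0.5 0 0 0' -1; python3 -c "
from h import *
ps,ds=cam('side','side3.png');p,d=cam('top','top3.png')
cv2.imwrite('pics/crop4.png',np.hstack([cv2.resize(x,(400,300),interpolation=2) for x in(ps[120:270,230:430],p[130:250,260:420])]))
a=np.radians(79.3);u=np.array([np.cos(a),np.sin(a)]);v=np.array([-u[1],u[0]])
for n,dd in(('top',d),('side',ds)):
    W=pts(n,dd);Q=W[...,:2]-[.543,.140];X=Q@u;Y=Q@v
    m=(abs(X)<.068)&(abs(Y)<.05)&(W[...,2]>.03)&(W[...,2]<.09)
    print(n,m.sum(),cv2.minAreaRect(np.stack([X[m],Y[m]],1).astype(np.float32)),np.percentile(W[...,2][m],[50,99]))
    print('  x,y,z ext',[np.round(np.percentile(k[m],[1,99]),4) for k in(X,Y)])
q=np.array([.543,.140])-.125*u
plan([*q,.024],-10.7)"
```

```text
time: 11.1
ee_pos: [0.5193, 0.0188, 0.1579]
eef_rot: [-0.544, -0.451, 0.545, -0.451]
ft_force: [-0.6, 0.1, 0.5]
width: 0.0312
top 537 ((-0.0004210919141769409, 0.0006042215973138809), (0.10964514315128326, 0.047910090535879135), 0.23701544106006622) [0.0674019  0.08715571]
  x,y,z ext [array([-0.0538,  0.0535]), array([-0.0227,  0.0236])]
side 625 ((-0.007695354521274567, 0.005086809396743774), (0.06237836554646492, 0.1345975697040558), 78.72100830078125) [0.0664484  0.08601125]
  x,y,z ext [array([-0.0672,  0.0565]), array([-0.0201,  0.0356])]
cur [0.5194 0.0189 0.1581] yaw -10.7 -> row [ 0.536  0.003  0.007 -0.    -0.     0.   ] t 11.2 w 0.0232 F [-0.2 -0.3  0.4]
```

View pics/crop4.png

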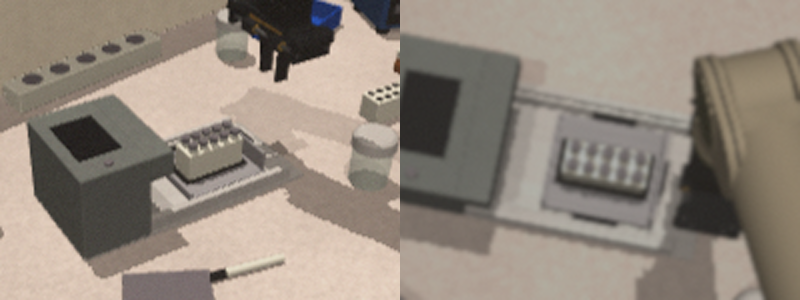

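The rack stands upright in the middle of the carriage, within 1 mm in the top view (caps around (605,165) in the crop), and the gripper is behind the rear wall. Next I'll lower the shut fingers behind the push pad.

```bash
python3 -m pendant '0.1 0.003 0.007 0 0 0;0.2 0.003 0.007 0 0 0;0.3 0.003 0.007 0 0 0;0.4 0.003 0.007 0 0 0;0.48 0.003 0.007 0 0 0;0.53 0.003 0.007 0 0 0;0.53 0.003 0.007 0 0 0;0.53 0.003 0.007 0 0 0' -1; python3 -c "
from h import *
a=np.radians(79.3);u=np.array([np.cos(a),np.sin(a)])
q=np.array([.543,.140])-.095*u
plan([*q,.024],-10.7)"
```

```text
time: 12.0
ee_pos: [0.5203, 0.0163, 0.0264]
eef_rot: [0.545, 0.451, -0.545, 0.451]
ft_force: [0.8, 0.2, 0.6]
width: 0.0007
cur [0.5203 0.0163 0.0264] yaw -10.8 -> row [ 0.01  -0.003 -0.123 -0.001 -0.    -0.   ] t 12.0 w 0.0007 F [0.8 0.2 0.6]
```

```bash
python3 -m pendant '0 -0.003 -0.03 0 0 0;0 -0.003 -0.06 0 0 0;0 -0.003 -0.09 0 0 0;0 -0.003 -0.11 0 0 0;0 -0.003 -0.12 0 0 0;0 -0.003 -0.13 0 0 0;0 -0.003 -0.14 0 0 0;0 -0.003 -0.15 0 0 0';  python3 -c "
from h import *
a=np.radians(79.3);u=np.array([np.cos(a),np.sin(a)])
q=np.array([.543,.140])-.045*u
plan([*q,.024],-10.7)"
```

```text
time: 12.8
ee_pos: [0.5261, 0.0522, 0.0257]
eef_rot: [-0.545, -0.45, 0.545, -0.451]
ft_force: [-1.0, -6.7, 2.9]
width: 0.0002
cur [0.5261 0.0522 0.0257] yaw -10.8 -> row [ 0.007  0.001 -0.178 -0.001  0.001  0.   ] t 12.8 w 0.0002 F [-1.  -6.7  2.9]
```

In contact at about 7 N, within the 3 to 10 N expected. Continuing slowly.

```bash
python3 -m pendant '0 0 -0.02 0 0 0;0 0 -0.04 0 0 0;0 0 -0.06 0 0 0;0 0 -0.08 0 0 0;0 0 -0.10 0 0 0;0 0.001 -0.12 0 0 0;0 0.001 -0.14 0 0 0;0 0.001 -0.16 0 0 0';  python3 -c "
from h import *
ps,ds=cam('side','side4.png');p,d=cam('top','top4.png')
cv2.imwrite('pics/crop5.png',np.hstack([cv2.resize(x,(400,300),interpolation=2) for x in(ps[120:270,230:430],p[130:250,260:420])]))
a=np.radians(79.3);u=np.array([np.cos(a),np.sin(a)])
q=np.array([.543,.140])+.005*u
plan([*q,.024],-10.7)"
```

```text
time: 13.6
ee_pos: [0.534, 0.0902, 0.0258]
eef_rot: [-0.545, -0.45, 0.546, -0.451]
ft_force: [-1.5, -6.1, 3.7]
width: 0.0005
cur [0.5341 0.0916 0.0257] yaw -10.8 -> row [ 0.007 -0.001 -0.217 -0.001  0.001 -0.   ] t 13.7 w 0.0002 F [ 0.6 -2.6  1.7]
```

View pics/crop5.png

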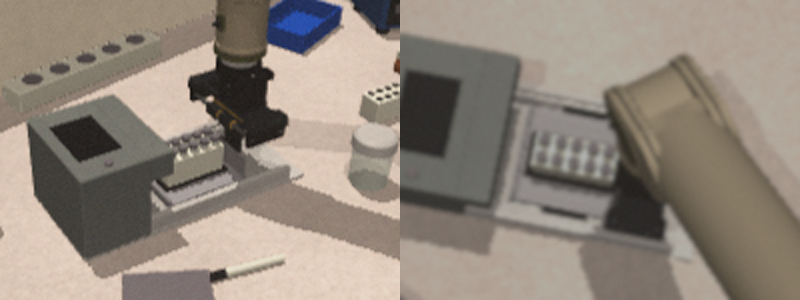

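The carriage is sliding straight with the rack standing centred on it.

```bash
python3 -m pendant '0 0 -0.02 0 0 0;0 0 -0.04 0 0 0;0 0 -0.06 0 0 0;0 0 -0.08 0 0 0;0 0 -0.10 0 0 0;0 -0.001 -0.12 0 0 0;0 -0.001 -0.135 0 0 0;0 -0.001 -0.15 0 0 0';  python3 -m pendant '0 0 -0.01 0 0 0;0 0 -0.02 0 0 0;0 0 -0.03 0 0 0;0 0 -0.04 0 0 0';python3 -c "
from h import *
a=np.radians(79.3);u=np.array([np.cos(a),np.sin(a)])
q=np.array([.543,.140])+.005*u
plan([*q,.024],-10.7)"
```

```text
time: 14.5
ee_pos: [0.5408, 0.1274, 0.0257]
eef_rot: [-0.545, -0.45, 0.546, -0.451]
ft_force: [-0.8, -6.5, 3.0]
width: 0.0004
time: 14.9
ee_pos: [0.5427, 0.1371, 0.0257]
eef_rot: [-0.545, -0.45, 0.546, -0.451]
ft_force: [-1.4, -6.4, 2.9]
width: 0.0004
cur [0.5427 0.1371 0.0257] yaw -10.9 -> row [ 0.007 -0.001 -0.032 -0.002  0.001  0.   ] t 14.9 w 0.0004 F [-1.4 -6.4  2.9]
```

Nearly home. I'll creep forward until the force rises at the stop.

```bash
python3 -m pendant '0 0 -0.008 0 0 0;0 0 -0.016 0 0 0;0 0 -0.024 0 0 0;0 0 -0.028 0 0 0'; python3 -m pendant '0 0 -0.008 0 0 0;0 0 -0.012 0 0 0'; 
```

```text
time: 15.3
ee_pos: [0.5439, 0.1434, 0.0257]
eef_rot: [-0.544, -0.45, 0.546, -0.451]
ft_force: [-3.4, -9.9, 7.3]
width: 0.0007
time: 15.5
ee_pos: [0.5439, 0.1435, 0.0257]
eef_rot: [-0.543, -0.449, 0.548, -0.451]
ft_force: [-8.9, -19.3, 14.5]
width: 0.0007
```

The carriage stopped with the force rising to about 21 N where it was expected to, so it's against the reader. Back off along the track, then rise.

```bash
python3 -m pendant '0 0 0.01 0 0 0;0 0 0.05 0 0 0;0 0 0.12 0 0 0;0 0 0.22 0 0 0;0 0 0.32 0 0 0;-0.1 0 0.36 0 0 0;-0.25 0 0.36 0 0 0;-0.4 0 0.36 0 0 0';python3 -m pendant '-0.1 0 0.2 0 0 0;-0.2 0 0.4 0 0 0;-0.2 0 0.6 0 0 0;-0.2 0 0.6 0 0 0;-0.2 0 0.6 0 0 0'; python3 -c "
from h import *
ps,ds=cam('side','side6.png');p,d=cam('top','top6.png')
cv2.imwrite('pics/crop6.png',np.hstack([cv2.resize(x,(400,300),interpolation=2) for x in(ps[120:270,230:430],p[130:250,260:420])]))
a=np.radians(79.3);u=np.array([np.cos(a),np.sin(a)]);v=np.array([-u[1],u[0]])
W=pts('top',d);H=W[...,2];Q=W[...,:2]-[.5605,.232];X=Q@u;Y=Q@v
for n,m in(('wall',(X>-.1)&(X<-.062)&(abs(Y)<.07)&(H>.035)&(H<.07)),('rack',(abs(X)<.06)&(abs(Y)<.05)&(H>.045)&(H<.095)),('reader',(X>.02)&(X<.25)&(abs(Y)<.12)&(H>.13))):
    print(n,m.sum(),cv2.minAreaRect(np.stack([X[m],Y[m]],1).astype(np.float32)),np.percentile(H[m],[50,99]))
plan([.5,.0,.2],-10.7)"
```

```text
time: 16.3
ee_pos: [0.527, 0.0598, 0.1266]
eef_rot: [-0.545, -0.451, 0.545, -0.45]
ft_force: [1.1, -0.1, 0.5]
width: 0.0006
time: 16.8
ee_pos: [0.4991, -0.0893, 0.1758]
eef_rot: [0.546, 0.449, -0.546, 0.45]
ft_force: [-0.6, 0.7, 0.2]
width: 0.0004
wall 80 ((-0.07470313459634781, 0.00032221898436546326), (0.11725860834121704, 0.0099260238930583), 89.76901245117188) [0.04969185 0.05603409]
rack 440 ((-0.007764533162117004, -0.00045078061521053314), (0.09531740844249725, 0.04796666279435158), 0.14259791374206543) [0.06906104 0.08702713]
reader 3103 ((0.11296188086271286, 0.00042032450437545776), (0.15583214163780212, 0.1907309740781784), 0.1373625099658966) [0.14967401 0.15780693]
cur [ 0.4996 -0.0857  0.1755] yaw -10.7 -> row [-0.098 -0.062 -0.337 -0.    -0.001  0.   ] t 16.9 w 0.0003 F [ 0.6  0.4 -0.2]
```

View pics/crop6.png

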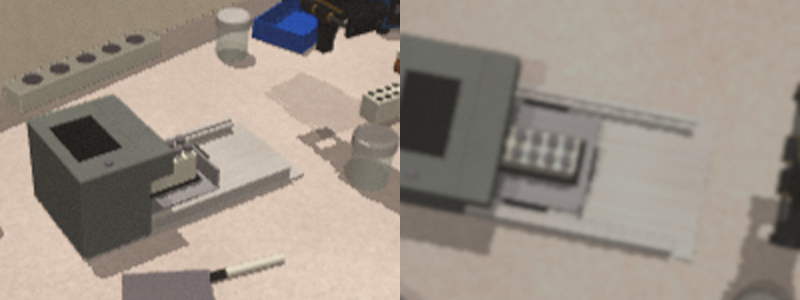

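The carriage is home: its wall sits at x = -74.7 mm in the home frame. The rack's rear end is at -55.4 mm against -55 expected for a centred rack, and the robot is clear.

```bash
python3 -c "
from bench import close_job
close_job()"
```

```text
the job is handed in; nothing more can be done
```

The capped tube rack now stands in the middle of the small carriage, the carriage is fully home against the reader, and the job is handed in. It took about 17 s of the 53 s allowed.

I gripped the rack across its width, set it lengthwise on the deck and let go. Then I pushed the middle of the rear wall with shut fingers at about 7 N, until the force rose to about 21 N at the stop.

- **Carriage:** In the last view its rear wall was at x = -74.7 mm relative to my estimate of home. That puts the deck's middle within about 1 mm of home.
- **Rack:** When I let go, it was within 1 mm of the deck's middle and 0.3° of the slide direction. After the push it was upright, with its rear end at -55.4 mm where a centred rack would have it at -55 mm, and less than 1 mm off across.
- **Not fully checked:** The front of the rack was under the hood in the last view, so its position along the slide rests on the rear end. I didn't re-measure the empty rack. No move came near it, and it looked undisturbed in the side pictures.
- **Disagreement:** A side-camera measurement after placing gave a rectangle too large for the rack (62 x 135 mm). It probably took in part of the rear wall, so I relied on the top view.

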